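# Pump three blade cassettes into the dish

## Robot

A 6-joint arm with a two-finger parallel gripper is mounted at the origin on the work surface. World frame = base frame: x ahead of the robot, y to its left, z up, the work surface at z = 0. Lengths are in m, angles in degrees, forces in N, time in s.
With the tool pointing down it reaches from about 0.4 to 0.925 m from the base axis. Payload 12.5 kg.
Tool frame: the origin (TCP) lies on the centre line of the jaws, within the pads' length; the fingertips stand 22 mm ahead of it and the grasp point (between the pads) lies 3 mm ahead of it; z points along the fingers, y is the line along which they close (so a half turn about z gives the same grasp; the last joint's range is limited). The gripper opens to 95 mm and grips with 3 to 60 N. Pads are 20 mm wide; open, the fingers measure 119 mm over their backs; the gripper's body (75 mm by 180 mm) begins 59 mm behind the grasp point.
Start: joints at [-74.576, 28.126, 89.318, -0, 62.55, -6.05], TCP at [0.229, -0.582, 0.237] pointing down, gripper open.
Joint ranges: [-177.58, 177.58], [-47.91, 125.51], [2.72, 160], [-65.01, 245.01], [3.68, 167.84], [-153.87, 153.87]. Speed limits (degrees/s): [127.2, 127.2, 159.86, 180, 180, 180].

## Interface

Orientations are given as [roll, pitch, yaw] about the fixed x, y, z axes, in that order (R = Rz(yaw) Ry(pitch) Rx(roll)).
In Python, from plant import robot gives the robot as it stands.
- The arm moves only by the shell command python3 -m handwheel 'ROWS' [OPENING] [FORCE]. ROWS is JSON, a list of rows, each a list of 4 numbers: the shift along the tool's x, y, z as a fraction of full scale, then the turn about the tool's z as a fraction of full scale. A call has 1 to 12 rows; each row shifts and turns the commanded pose from where the row before left it, along the tool's axes as they then stand; what a row does not reach is not made up. Full scale, the value 1, is 20 cm for a shift and 45 degrees for a turn. A row lasts 1/8 s, in which the tool goes at most 62.5 mm and 10.7 degrees, less where a joint would pass 70% of its speed; a pose out of reach is approached as far as the arm can. A call with a number of a shift or a turn outside -1 to 1 is refused whole. A call with a gripper value outside its range is refused whole. OPENING is the opening, from 0 (shut) to 1 (fully open), set as the call begins (- or left out, the last holds). The fingers move at their own pace and stop on an object; FORCE is the grip in N (left out, the last holds). Time passes only in rows, so rows that do not move let the fingers close. It gives the time, the measured TCP pose, the force, the opening and the grip force at its end, in the units of the state.
- robot.sense(): the state, without advancing time (a new reading comes with each control period).
- robot.capture(name): name is "side" or "top"; returns a dict with "image" (384x512x3 uint8, red, green, blue), "K" (3x3 intrinsics, pixels), "world_from_camera" (4x4, takes a point from camera to world coordinates). Camera axes: x right, y up, looking along -z (the intrinsics and any distortion apply to the point x, -y, -z); pixel columns grow to the right and rows downward; lengths in m; the calibration is good to about 2 mm. A picture is of the moment at which its call begins. There is no depth.
- robot.hand_in(): hands the job in; it is judged then, once.
The state is a dict: "clock": time; "q": joint angles; "joint_vel": joint speeds; "tau": joint torques, N m; "eef_pos": TCP position; "orientation": TCP orientation; "force": force on the tool from outside, world axes, zero at the start; "moment": the same for the moment, N m; "finger_gap": finger opening in m; "gripper_force": force on a finger pad.
Only numpy, scipy, OpenCV 4.12 (cv2) and the standard library are available. Lean on these libraries where they do the work, as an engineer would, in place of code of your own. Each camera call takes 0.05 s, during which the arm holds its last target. There are 200 camera calls.

## Task

Slide the steel dish under the dispenser's mouth by its black lug, then pump the red lever through full strokes, down to the stop and right back up, until three blade cassettes have dropped into the dish, and leave the other two in the magazine. Feel for the stop and never push the lever with more than 45 N; no cassette may be touched or land beside the dish, and the three bottles and the red jar stay where they are.

Things in the scene. Friction and masses are not known exactly. Their poses are not given: they have to be found in the camera images.
- dispenser: fixed cream razor-blade-cassette dispenser, mouth facing its own -x. Origin on the counter under the magazine's centre, z up. Clear magazine 61 x 49 mm, closed on top at 183 mm height. Pedestal 58 mm wide (foot 100 mm wide, 12 mm high) fills x = 0 to 130 mm; in front of x = 0 it is open under the steel feed floor, whose underside is 89 mm above the counter
- nose (a point): middle of the front edge of the steel feed floor (49 mm wide, top 95 mm above the counter). A full lever stroke pushes the lowest cassette 60 mm forward, off this edge; it tips off only in the last 7 % of the stroke, and a stroke broken off half way jams the feed. The next one drops down only when the lever is let right back up
- drop (a point): the point on the counter in front of the dispenser where the dish's centre belongs, 70 mm ahead (-x) of the dispenser's origin, 17 mm ahead of the nose's end
- lever: steel lever on the dispenser's +y side. Origin on its pivot axis in the dispenser's mid plane (dispenser x 50, y 0, z 120 mm). The arm runs along its own -x at y = 91 mm; red paddle 50 x 50 x 10 mm centred at x -155, y 105, z 2 mm. At rest it rises to the front by 0.35 rad; pressed down it turns between 0.6 and 0.9 rad to a hard stop that must be felt. Spring: 9 N at rest, 15 N at the stop
- paddle (a point): centre of the red paddle's upper face, where to press; follows the lever. The paddle sits on a rubber cushion that gives about 1 mm per 5 N
- dish: loose steel dish, 112 (x) x 92 (y) x 24 mm high, walls and floor 4 mm, about 160 g. Origin under its centre, z up. Black upright grip lug on its -x side, 40 (x) x 12 (y) mm, centred at x = -76 mm, 12 to 44 mm above the counter: pinch it across its 12 mm from above. Slide the dish in low from the front, under the nose
- cassette1: blue blade cassette with a white band, 50 x 40 x 14 mm, 25 g, origin at the centre of its underside; number 1 from the bottom of the magazine's stack of five
- cassette2: blue blade cassette with a white band, 50 x 40 x 14 mm, 25 g, origin at the centre of its underside; number 2 from the bottom of the magazine's stack of five
- cassette3: blue blade cassette with a white band, 50 x 40 x 14 mm, 25 g, origin at the centre of its underside; number 3 from the bottom of the magazine's stack of five
- cassette4: blue blade cassette with a white band, 50 x 40 x 14 mm, 25 g, origin at the centre of its underside; number 4 from the bottom of the magazine's stack of five
- cassette5: blue blade cassette with a white band, 50 x 40 x 14 mm, 25 g, origin at the centre of its underside; number 5 from the bottom of the magazine's stack of five
- spray: bystander: clear spray bottle, 62 mm across, 170 mm tall; origin at its underside
- shampoo: bystander: white shampoo bottle with red label, 60 mm across, 190 mm tall; origin at its underside
- gel_jar: bystander: red hair-gel jar, 72 mm across, 75 mm tall; origin at its underside
- cologne: bystander: amber cologne bottle, 52 mm across, 120 mm tall; origin at its underside

How it is judged:
By the outcome, as a careful person would: the job done as asked, in the order asked, and still so for the second after the job is handed in, with the robot touching nothing.
It also fails if it takes over 67 s, if anything falls off the work surface, if the arm or the gripper's body presses on something with over 40 N, if the wrist force passes 120 N, or if a joint passes its speed limit or range.

## Working session

There is one attempt and no reset: what is moved stays moved. The work goes in short steps, Python scripts to look and compute and a shell command to move; the robot and the scene stay as the last step left them, time stands still between calls to the robot, and variables do not carry over. Pictures are saved under pics/ and viewed, at most 10 in all, crops included, and the job is handed in when it is done.

```bash
ls; mkdir -p pics; python3 - <<'E'
from plant import robot
import cv2, numpy as np
for n in ("side","top"):
    c=robot.capture(n); cv2.imwrite(f"pics/{n}0.png",cv2.resize(c["image"][:,:,::-1],(800,600),interpolation=cv2.INTER_CUBIC))
    print(n,np.round(c["K"],2).tolist(),np.round(c["world_from_camera"],4).tolist(),[k for k in c])
s=robot.sense();print(s)
E
```

```text
pics
side [[473.95, 0.0, 258.6], [0.0, 473.95, 187.63], [0.0, 0.0, 1.0]] [[-0.7977, 0.3982, -0.4528, -0.0896], [-0.6027, -0.5508, 0.5774, 0.8922], [-0.0195, 0.7335, 0.6794, 1.0738], [0.0, 0.0, 0.0, 1.0]] ['image', 'K', 'world_from_camera']
top [[419.34, 0.0, 257.2], [0.0, 419.34, 193.88], [0.0, 0.0, 1.0]] [[0.0102, 0.9946, -0.1031, 0.4422], [-0.9998, 0.0085, -0.0163, 0.082], [-0.0154, 0.1033, 0.9945, 1.1143], [0.0, 0.0, 0.0, 1.0]] ['image', 'K', 'world_from_camera']
{'clock': 0.1, 'q': array([-7.45771263e+01,  2.81597336e+01,  8.93457942e+01, -2.63350045e-03,
        6.25495495e+01, -6.05017629e+00]), 'joint_vel': array([ 0.00999894, -0.10081189, -0.15082792,  0.00516503,  0.02320834,
        0.03439639]), 'tau': array([ 1.96361187e-03, -6.13622475e+01, -2.58606684e+01,  6.93929521e-02,
        4.69911215e-02, -2.39145680e-05]), 'eef_pos': array([ 0.22875343, -0.58142996,  0.23613563]), 'orientation': array([-1.79944983e+02, -3.48229208e-03,  2.14742634e+01]), 'force': array([-0.08025745,  0.87363329, -0.29283302]), 'moment': array([0.04133928, 0.0249657 , 0.02307313]), 'gripper_force': 0.0, 'finger_gap': 0.09507387965392984}
```

View pics/side0.png

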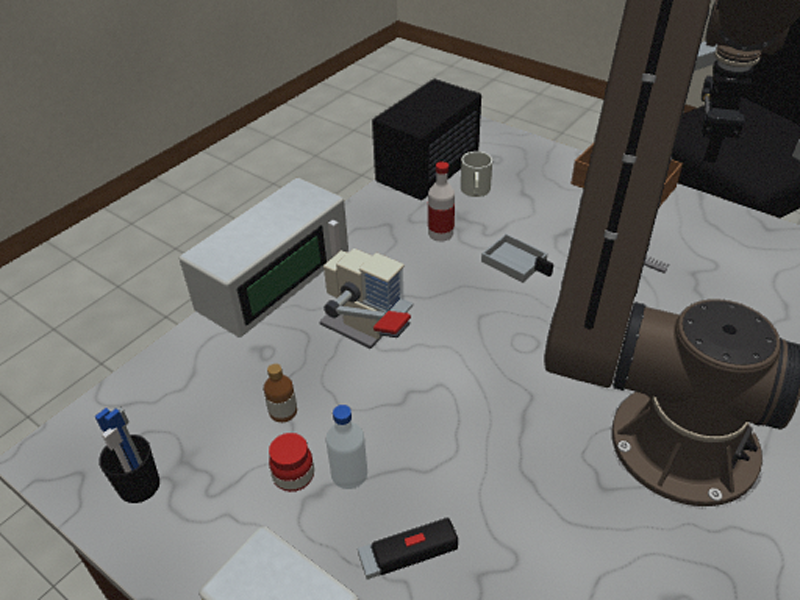

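View pics/top0.png

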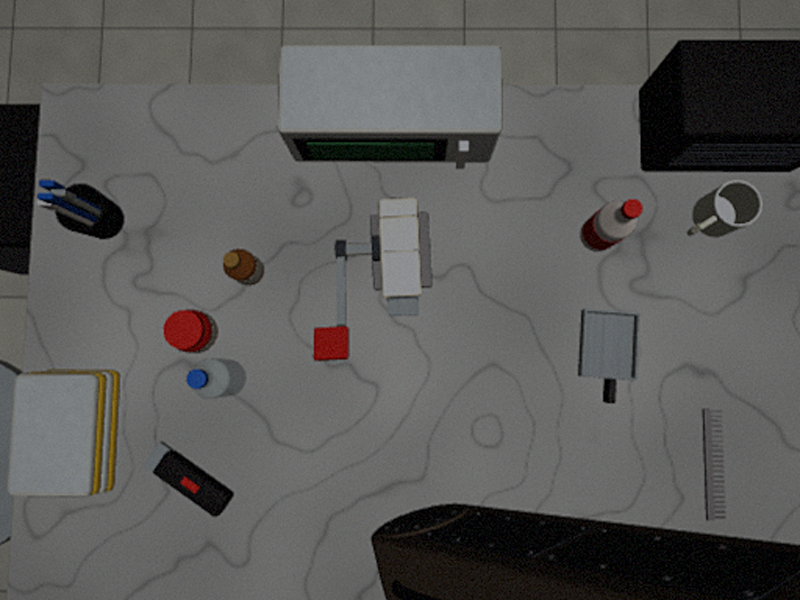

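The top view (enlarged 1.5625×) shows the dispenser at (400,250), the red paddle at (331,343), and the dish at (608,345) with its lug at (610,390). The side view shows the same things at (365,295), (392,322) and (515,258). I'll enlarge these in a composite.

```bash
cat > h.py <<'E'
from plant import robot
import cv2, numpy as np
def grab(n): return robot.capture(n)
def ray(c,u,v):
    K,T=c["K"],c["world_from_camera"]
    d=T[:3,:3]@np.array([(u-K[0,2])/K[0,0],-(v-K[1,2])/K[1,1],-1.0]); return T[:3,3],d/np.linalg.norm(d)
def atz(c,u,v,z):
    o,d=ray(c,u,v); return o+d*(z-o[2])/d[2]
def proj(c,P):
    T=c["world_from_camera"]; p=(np.asarray(P,float)-T[:3,3])@T[:3,:3]; K=c["K"]
    return np.array([K[0,2]-K[0,0]*p[...,0]/p[...,2],K[1,2]+K[1,1]*p[...,1]/p[...,2]]).T
def tri(c1,a,c2,b):
    o1,d1=ray(c1,*a);o2,d2=ray(c2,*b)
    s=np.linalg.lstsq(np.stack([d1,-d2],1),o2-o1,rcond=None)[0]
    p,q=o1+s[0]*d1,o2+s[1]*d2; return (p+q)/2,np.linalg.norm(p-q)
def crop(c,u,v,w,h,k):
    im=cv2.resize(c["image"][v:v+h,u:u+w,::-1],None,fx=k,fy=k,interpolation=cv2.INTER_CUBIC)
    for i in range(0,w,10): cv2.putText(im,str(u+i),(i*k,8),0,.3,(0,255,255),1); cv2.line(im,(i*k,10),(i*k,14),(0,255,255),1)
    for i in range(0,h,10): cv2.putText(im,str(v+i),(0,i*k+4),0,.3,(0,255,255),1)
    return im
E
python3 - <<'E'
from h import *
t,s=grab("top"),grab("side")
cv2.imwrite("pics/c1.png",np.hstack([crop(t,195,120,90,120,5)[:600],np.vstack([crop(t,365,190,50,75,4),crop(s,300,143,60,40,5)[:, :200]])]) if 0 else crop(t,190,118,95,120,5))
a=crop(s,195,150,80,75,5); b=np.vstack([crop(t,365,192,60,72,4)[:288]]);b2=crop(s,300,145,60,40,5)
H=np.zeros((600,800,3),np.uint8)
H[:375,:400]=a; H[:288,420:660]=b; H[390:590,:300]=b2
cv2.imwrite("pics/c2.png",H)
E
```

```text
(no output)
```

View pics/c1.png

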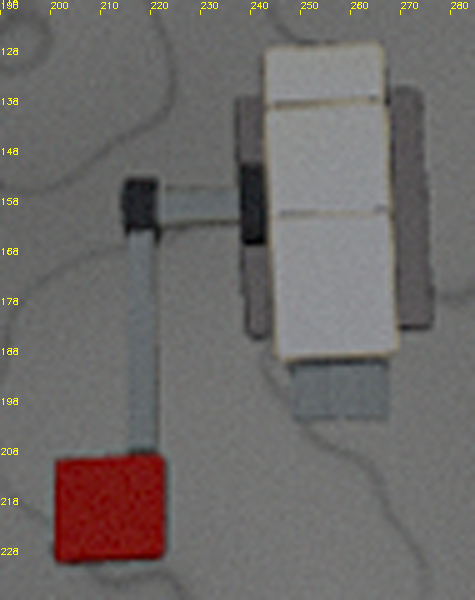

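View pics/c2.png

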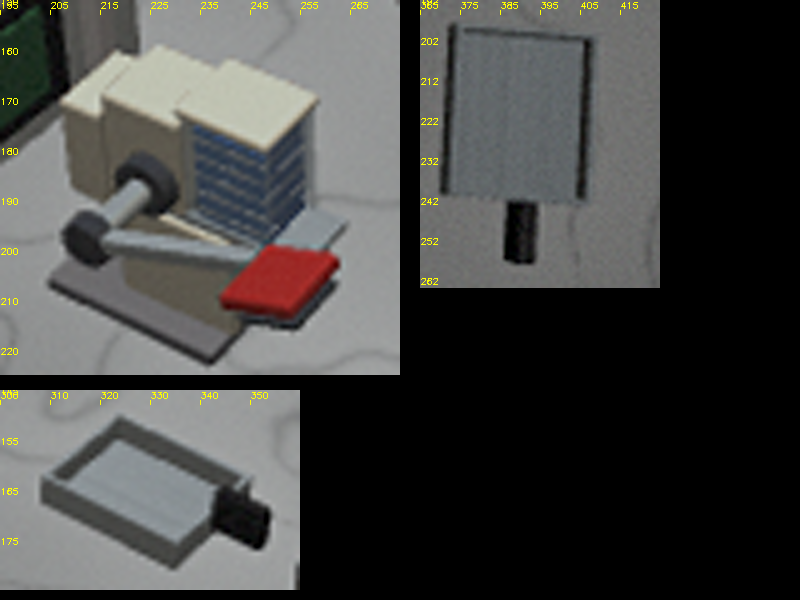

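```bash
cat > fit.py <<'E'
from h import *
from scipy.optimize import least_squares
t,s=grab("top"),grab("side")
def R(a): c,q=np.cos(a),np.sin(a); return np.array([[c,-q,0],[q,c,0],[0,0,1]])
def fit(obs,x0):
    f=lambda p: np.concatenate([(proj(c,R(p[2])@np.array(m)+[p[0],p[1],0])-uv)*w for c,m,uv,w in obs])
    r=least_squares(f,x0,loss="soft_l1"); print(np.round(r.x,4),np.degrees(r.x[2]).round(2)); print(f(r.x).reshape(-1,2).round(1).tolist()); return r.x
pc=lambda lx,ly,a=.35:[.05+np.cos(a)*lx+np.sin(a)*.007, ly, .12-np.sin(a)*lx+np.cos(a)*.007]
D=[(t,[-.053,.0245,.095],(248.6,201.6),1),(t,[-.053,-.0245,.095],(267.6,201.6),1),(t,[-.033,.0275,.183],(245,190),1),(t,[-.033,-.0275,.183],(269.8,188.8),1),
(t,[0,-.05,.012],(276.4,183.6),1),(t,[.13,-.05,.012],(274.2,135.6),1),(t,[.13,.05,.012],(237.2,137.4),1),
(t,pc(-.18,.13),(201.2,230.6),1),(t,pc(-.18,.08),(223.2,229.2),1),(t,pc(-.13,.08),(222.6,209),1),(t,pc(-.13,.13),(200.8,209.6),1),
(s,pc(-.13,.13),(239.2,209),1),(s,pc(-.13,.08),(248.2,199),1),(s,pc(-.18,.08),(263,202.4),1),(s,pc(-.18,.13),(253.4,210.6),1),
(s,[-.053,-.0245,.095],(264.8,194.4),1),(s,[-.033,-.0275,.183],(258.6,169.6),1),(s,[-.033,.0275,.183],(248,180),1)]
print("disp");d=fit(D,[.55,.08,0])
Q=[(t,[.056,.046,.024],(372.5,198.25),1),(t,[.056,-.046,.024],(408.25,201.5),1),(t,[-.056,-.046,.024],(406.75,242.25),1),(t,[-.056,.046,.024],(370.25,240.25),1),
(t,[-.096,.006,.044],(386.25,257.5),1),(t,[-.096,-.006,.044],(393.5,258),1),
(s,[.056,-.046,.024],(324.2,150.2),1),(s,[.056,.046,.024],(308.4,162.6),1),(s,[-.056,.046,.024],(336,176),1),(s,[-.056,-.046,.024],(350.4,163.4),1)]
print("dish");q=fit(Q,[.5,-.2,0])
print("tri nose-y",tri(t,(267.6,201.6),s,(264.8,194.4)),"paddle",[tri(t,D[7+i][2],s,D[j][2]) for i,j in ((0,14),(1,13),(2,12),(3,11))])
print("dish corners",[tri(t,Q[i][2],s,Q[j][2]) for i,j in ((0,7),(1,6),(2,9),(3,8))])
W=lambda m,p:(R(p[2])@np.array(m)+[p[0],p[1],0]).round(4)
print("lug",W([-.076,0,.03],q),"drop",W([-.07,0,0],d),"lug@drop",W([-.146,0,0],d))
for a in (.35,0,-.25,-.55): print("paddle",a,W(pc(-.155,.105,a),d))
for n,u,v in (("spray",155,250),("gel",123,217),("col",160,170),("sham",382,157)): print(n,atz(t,u,v,0).round(3))
E
python3 fit.py
```

```text
disp
[0.5813 0.0992 0.0628] 3.6
[[-0.4, 0.8], [0.7, -0.3], [-0.0, 0.3], [-0.2, 0.1], [0.1, -0.1], [-0.5, -0.1], [-0.8, 0.2], [-0.8, -0.4], [-0.2, -0.2], [0.2, -0.7], [-0.1, -0.2], [-0.5, 0.4], [1.0, -0.6], [0.5, -2.1], [-0.3, 1.0], [0.3, -0.4], [0.9, -0.8], [0.8, -0.4]]
dish
[ 0.4891 -0.2429 -0.0702] -4.02
[[0.3, -0.7], [0.1, -1.1], [-0.3, 1.4], [0.3, 0.5], [1.4, 0.6], [-1.1, 0.5], [-0.6, -0.3], [-0.3, 0.1], [-0.8, 0.5], [0.0, -0.6]]
tri nose-y (array([0.52941311, 0.07327821, 0.09516736]), np.float64(0.0005305125274670947)) paddle [(array([0.45623504, 0.21977028, 0.19083765]), np.float64(0.0011855142102986833)), (array([0.46015223, 0.17247507, 0.18080025]), np.float64(0.0016260223289443028)), (array([0.50669103, 0.17632971, 0.16982313]), np.float64(0.0037175007869853565)), (array([0.50279226, 0.22393951, 0.1726209 ]), np.float64(0.0008583514353031912))]
dish corners [(array([ 0.54618751, -0.19959397,  0.02616601]), np.float64(8.126663349834878e-05)), (array([ 0.5388734 , -0.29216312,  0.02431629]), np.float64(0.00033009062720667164)), (array([ 0.43260326, -0.28862061,  0.01746412]), np.float64(0.0023582392816120794)), (array([ 0.43597562, -0.19312497,  0.02603396]), np.float64(0.0043441944613709085))]
lug [ 0.4132 -0.2376  0.03  ] drop [0.5115 0.0949 0.    ] lug@drop [0.4356 0.0901 0.    ]
paddle 0.35 [0.4817 0.1982 0.1797]
paddle 0 [0.47   0.1974 0.127 ]
paddle -0.25 [0.473  0.1976 0.0884]
paddle -0.55 [0.4891 0.1987 0.045 ]
spray [ 0.406  0.369 -0.   ]
gel [0.493 0.458 0.   ]
col [0.62  0.363 0.   ]
sham [ 0.66  -0.234  0.   ]
```

```bash
python3 -m handwheel '[[0,0,0,0.19],[0,0,0,0.19],[0,0,0,0.19],[0.093,-0.223,0,0],[0.093,-0.223,0,0],[0.093,-0.223,0,0],[0.093,-0.223,0,0],[0.093,-0.223,0,0],[0.093,-0.223,0,0],[0.093,-0.223,0,0],[0.093,-0.223,0,0],[0,0,0,0]]' 0.5
```

```text
clock: 1.8
eef_pos: [0.404, -0.2343, 0.2368]
orientation: [-180.0, -0.0, -4.0]
force: [-0.2, 0.2, 0.9]
finger_gap: 0.0477
gripper_force: 0.0
```

```bash
python3 -m handwheel '[[0,0.013,0.2,0],[0,0,0.2,0],[0,0,0.2,0],[0,0,0.2,0],[0,0,0.1,0],[0,0,0.08,0],[0,0,0,0],[0,0,0,0]]'; python3 - <<'E'
from h import *
t,s=grab("top"),grab("side")
cv2.imwrite("pics/g1.png",np.hstack([crop(t,350,190,70,90,5),crop(s,300,120,80,90,5)]))
E
```

```text
clock: 2.8
eef_pos: [0.4031, -0.2398, 0.0411]
orientation: [180.0, -0.0, -4.2]
force: [-0.5, -0.0, 0.2]
finger_gap: 0.0478
gripper_force: 0.0
```

View pics/g1.png

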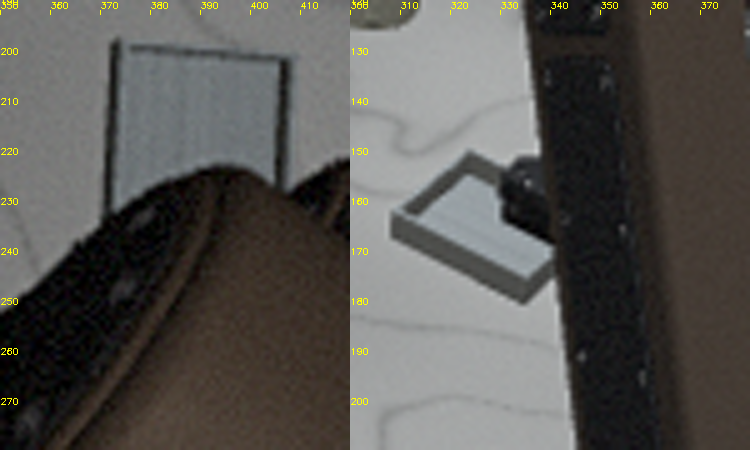

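The arm hides the lug in both views. The dish hasn't moved: its corners are still at top (373,198) and (408,201). Next I'll correct 3 mm in y, go 5 mm lower and close.

```bash
python3 -m handwheel '[[0,-0.013,0.025,0],[0,0,0,0]]'; python3 -m handwheel '[[0,0,0,0],[0,0,0,0],[0,0,0,0],[0,0,0,0],[0,0,0,0],[0,0,0,0]]' 0 15
```

```text
clock: 3.15
eef_pos: [0.4031, -0.2364, 0.0356]
orientation: [-180.0, 0.0, -4.2]
force: [0.2, -0.0, -0.2]
finger_gap: 0.0477
gripper_force: 0.0
clock: 3.9
eef_pos: [0.4032, -0.2366, 0.0357]
orientation: [180.0, -0.0, -4.2]
force: [1.0, 0.4, 1.5]
finger_gap: 0.0119
gripper_force: 15.0
```

```bash
python3 -m handwheel '[[0,0,0,-0.09],[0,0,0,-0.09],[0,0,0,-0.09],[0.033,-0.16,0,0],[0.033,-0.16,0,0],[0.033,-0.16,0,0],[0.033,-0.16,0,0],[0.033,-0.16,0,0],[0.033,-0.16,0,0],[0.033,-0.16,0,0],[0.033,-0.16,0,0],[0,0,0,0]]' 0 20; python3 - <<'E'
from h import *
t,s=grab("top"),grab("side")
cv2.imwrite("pics/g2.png",np.hstack([crop(t,195,140,80,110,5),crop(s,225,130,80,110,5)]))
E
```

```text
clock: 5.4
eef_pos: [0.4199, 0.0257, 0.0356]
orientation: [180.0, 0.0, 8.1]
force: [-0.3, 0.5, 1.1]
finger_gap: 0.0117
gripper_force: 20.0
```

View pics/g2.png

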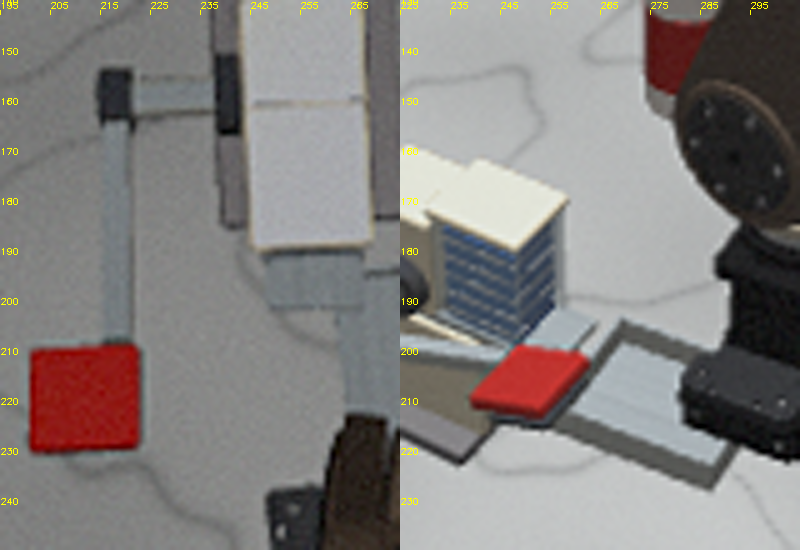

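The dish is held square. Its far rim corner is at side (269.4,194). The body's end at top (248,237) stays clear of the paddle, whose edges are at u=223 and v=230.

```bash
python3 - <<'E'
from h import *
s=grab("side");t=grab("top")
print(atz(s,269.4,194,.024), proj(s,[.567,.0002,.024]), atz(t,262,201.5,.024), atz(t,248,237,.12))
E
python3 -m handwheel '[[0.03,-0.09,0,0],[0.03,-0.09,0,0],[0.03,-0.09,0,0],[0,0,0,0]]'
```

```text
[0.56381985 0.00370538 0.024     ] [269.24367925 192.9923056 ] [0.53539664 0.08712442 0.024     ] [0.44283664 0.11894632 0.12      ]
clock: 6.1
eef_pos: [0.4307, 0.0801, 0.0356]
orientation: [180.0, -0.0, 8.0]
force: [1.8, 1.4, 2.4]
finger_gap: 0.0122
gripper_force: 20.0
```

```bash
python3 -m handwheel '[[-0.01,-0.01,0,0],[0,0,0,0],[0,0,0,0]]'; python3 -m handwheel '[[0,0,0,0],[0,0,0,0],[0,0,0,0],[0,0,-0.1,0],[0,0,-0.12,0],[0,0.2,-0.1,0],[0,0.25,-0.2,0],[0,0.25,-0.2,0],[0,0,-0.1,0],[0,0,0,0]]' 0.4;  python3 - <<'E'
from h import *
t,s=grab("top"),grab("side")
cv2.imwrite("pics/g3.png",np.hstack([crop(t,195,150,85,110,5),crop(s,225,150,75,110,5)]))
E
```

```text
clock: 6.48
eef_pos: [0.4279, 0.0814, 0.0356]
orientation: [180.0, 0.0, 7.9]
force: [0.2, -1.7, 3.2]
finger_gap: 0.0116
gripper_force: 20.0
clock: 7.72
eef_pos: [0.4474, -0.0548, 0.1986]
orientation: [179.9, -0.1, 7.9]
force: [0.4, 0.1, -0.6]
finger_gap: 0.0379
gripper_force: 0.0
```

View pics/g3.png

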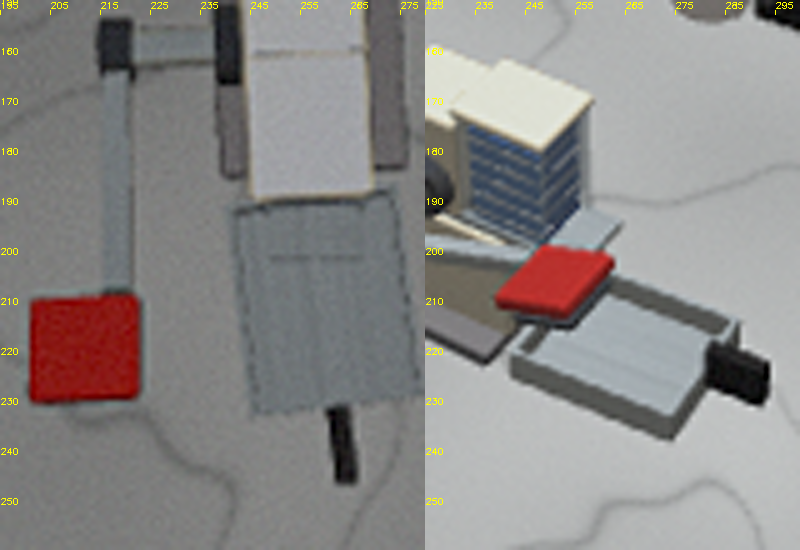

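The dish stands under the nose. Its rim corners are at top (242,192), (274,188), (279,230) and (245,232), and at side (242,222), (274,233) and (288,214).

```bash
python3 - <<'E'
import io,contextlib
with contextlib.redirect_stdout(io.StringIO()):
    from fit import *
Q=[(t,[.056,.046,.024],(242,191.6),1),(t,[.056,-.046,.024],(274.4,188),1),(t,[-.056,-.046,.024],(278.6,229.6),1),(t,[-.056,.046,.024],(245.4,232.4),1),
(t,[-.096,.006,.044],(262,246.8),1),(t,[-.096,-.006,.044],(266.2,246.4),1),
(s,[.056,.046,.024],(242,221.6),1),(s,[-.056,.046,.024],(274.4,233.2),1),(s,[-.056,-.046,.024],(288,214.4),1)]
q=fit(Q,[.51,.09,.1])
E
```

```text
[0.5133 0.0929 0.124 ] 7.1
[[-2.2, -0.9], [0.3, -1.3], [1.2, -0.3], [-0.9, 1.0], [-0.4, 0.5], [0.1, 0.3], [0.0, -1.4], [0.0, 0.4], [0.8, -0.5]]
```

```bash
python3 -m handwheel '[[0,0,-0.045,-0.23],[0,0,-0.045,-0.23],[0,0,-0.045,-0.23],[0,0,-0.045,-0.23],[0,0,-0.045,-0.23],[0,0,-0.045,-0.23],[0,0,-0.045,-0.23],[0,0,0,-0.2],[0,0,0,0]]' 0 5
```

```text
clock: 9.05
eef_pos: [0.447, -0.0538, 0.2599]
orientation: [-179.9, -0.0, 89.4]
force: [0.5, -0.6, -0.0]
finger_gap: 0.0006
gripper_force: 0.0
```

```bash
python3 -m handwheel '[[0.21,0.027,0,0],[0.21,0.027,0,0],[0.21,0.027,0,0],[0.21,0.027,0,0],[0.21,0.027,0,0],[0.21,0.027,0,0],[0,0,0,0],[0,0,0.1,0],[0,0,0,0]]'
```

```text
clock: 10.18
eef_pos: [0.4813, 0.1967, 0.2394]
orientation: [-179.8, 0.1, 89.3]
force: [-0.4, 0.2, -0.2]
finger_gap: 0.0005
gripper_force: 0.0
```

```bash
python3 -m handwheel '[[0,0,0.06,0],[0,0,0.06,0],[0,0,0,0]]'; python3 -m handwheel '[[0,0,0.03,0],[0,0,0.03,0],[0,0,0,0]]'; python3 -m handwheel '[[0,0,0.05,0],[0,0,0.05,0],[0,0,0,0]]'
```

```text
clock: 10.55
eef_pos: [0.4818, 0.197, 0.2158]
orientation: [-179.9, 0.0, 89.4]
force: [-0.7, -0.7, -0.0]
finger_gap: 0.0004
gripper_force: 0.0
clock: 10.92
eef_pos: [0.4821, 0.1973, 0.2044]
orientation: [-180.0, 0.0, 89.4]
force: [-0.2, -0.1, 1.4]
finger_gap: 0.0004
gripper_force: 0.0
clock: 11.3
eef_pos: [0.4821, 0.1975, 0.185]
orientation: [180.0, -0.0, 89.4]
force: [-3.4, 0.9, 12.0]
finger_gap: 0.0006
gripper_force: 4.9
```

```bash
python3 -m handwheel '[[0,0,0.05,0],[0,0,0.05,0],[0,0,0.05,0],[0,0,0.05,0],[0,0,0.05,0],[0,0,0,0]]'; python3 -m handwheel '[[0,0,0.03,0],[0,0,0.02,0],[0,0,0,0]]'; python3 -m handwheel '[[0,0,0.02,0],[0,0,0,0]]'
```

```text
clock: 12.05
eef_pos: [0.481, 0.1974, 0.1347]
orientation: [-179.9, 0.0, 89.4]
force: [-8.2, 0.2, 13.0]
finger_gap: 0.0006
gripper_force: 6.4
clock: 12.42
eef_pos: [0.4818, 0.1974, 0.1253]
orientation: [-180.0, -0.0, 89.4]
force: [-5.7, 0.3, 13.5]
finger_gap: 0.0005
gripper_force: 7.0
clock: 12.68
eef_pos: [0.4822, 0.1975, 0.1215]
orientation: [179.9, -0.0, 89.4]
force: [-3.7, -0.4, 14.6]
finger_gap: 0.001
gripper_force: 7.2
```

```bash
for i in 1; do python3 -m handwheel '[[0,0,0.02,0],[0,0,0,0]]'|sed -n '2p;4p'; python3 -m handwheel '[[0,0,0.02,0],[0,0,0,0]]'|sed -n '2p;4p'; python3 -m handwheel '[[0,0,0.015,0],[0,0,0,0]]'|sed -n '2p;4p'; done
```

```text
eef_pos: [0.4827, 0.1975, 0.1177]
force: [-1.6, -1.1, 14.3]
eef_pos: [0.4833, 0.1976, 0.1139]
force: [0.0, -0.7, 15.2]
eef_pos: [0.4838, 0.1976, 0.1111]
force: [1.4, -2.0, 16.5]
```

```bash
python3 -m handwheel '[[0,0,0.01,0],[0,0,0,0]]'|sed -n '2p;4p'; python3 -m handwheel '[[0,0,0.01,0],[0,0,0,0]]'|sed -n '2p;4p'
```

```text
eef_pos: [0.4842, 0.1976, 0.1093]
force: [2.7, -1.3, 16.9]
eef_pos: [0.4846, 0.1976, 0.1075]
force: [3.6, -1.9, 17.6]
```

```bash
python3 -m handwheel '[[0,0,0.015,0],[0,0,0,0]]'|sed -n '1,2p;4p'
```

```text
clock: 14.18
eef_pos: [0.485, 0.1977, 0.1046]
force: [5.5, -1.4, 17.1]
```

```bash
python3 -m handwheel '[[0,0,0.012,0],[0,0,0,0]]'|sed -n '2p;4p'; python3 -m handwheel '[[0,0,0.012,0],[0,0,0,0]]'|sed -n '2p;4p'
```

```text
eef_pos: [0.485, 0.1978, 0.1022]
force: [4.5, -1.0, 18.7]
eef_pos: [0.4849, 0.1978, 0.0998]
force: [3.3, -0.9, 18.0]
```

```bash
python3 -m handwheel '[[0,0,0.012,0],[0,0,0,0]]'|sed -n '1,2p;4p'
```

```text
clock: 14.92
eef_pos: [0.4847, 0.1978, 0.0974]
force: [2.9, 0.1, 17.8]
```

```bash
python3 -m handwheel '[[0,0,0.012,0],[0,0,0,0]]'|sed -n '2p;4p'; python3 -m handwheel '[[0,0,0.012,0],[0,0,0,0]]'|sed -n '2p;4p'
```

```text
eef_pos: [0.4846, 0.1978, 0.0949]
force: [4.0, -0.2, 18.6]
eef_pos: [0.4852, 0.1979, 0.0932]
force: [3.3, -1.2, 26.5]
```

```bash
python3 -m handwheel '[[0,0,0.012,0],[0,0,0,0]]'|sed -n '1,2p;4p'
```

```text
clock: 15.68
eef_pos: [0.4858, 0.1979, 0.0914]
force: [3.5, -2.2, 33.1]
```

Stop felt: the force rose from 18 to 33 N between TCP z 0.095 and 0.091. Next I'll let the lever right back up and look.

```bash
python3 -m handwheel '[[0,0,-0.05,0],[0,0,-0.07,0],[0,0,-0.08,0],[0,0,-0.08,0],[0,0,-0.08,0],[0,0,-0.08,0],[0,0,-0.08,0],[0,0,-0.08,0],[0,0,-0.07,0],[0,0,0,0]]'; python3 - <<'E'
from h import *
t,s=grab("top"),grab("side")
cv2.imwrite("pics/g4.png",np.hstack([crop(t,195,150,85,110,5),crop(s,225,150,75,110,5)]))
E
```

```text
clock: 16.92
eef_pos: [0.4823, 0.1974, 0.2229]
orientation: [179.9, -0.0, 89.4]
force: [0.4, 0.0, -0.4]
finger_gap: 0.0005
gripper_force: 0.0
```

View pics/g4.png

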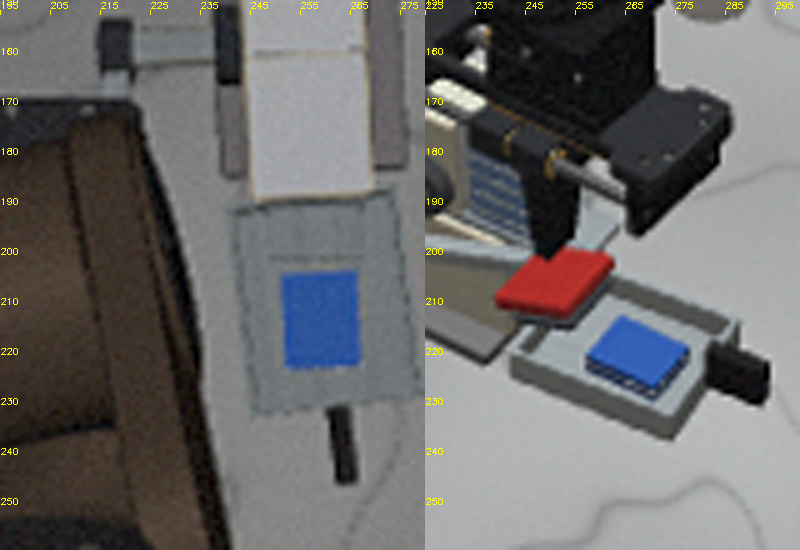

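The first cassette is in the dish (top (259,213)), and the lever is back up with the finger clear of it. Stroke 2 goes to the same depth.

```bash
python3 -m handwheel '[[0,0,0.05,0],[0,0,0.05,0],[0,0,0.05,0],[0,0,0.05,0],[0,0,0.05,0],[0,0,0.05,0],[0,0,0.05,0],[0,0,0.05,0],[0,0,0.05,0],[0,0,0.05,0],[0,0,0.05,0],[0,0,0.05,0]]'|sed -n '1,2p;4p'; python3 -m handwheel '[[0,0,0.015,0],[0,0,0.015,0],[0,0,0.01,0],[0,0,0,0]]'|sed -n '1,2p;4p'
```

```text
clock: 18.52
eef_pos: [0.4846, 0.1976, 0.1031]
force: [6.3, -1.4, 19.7]
clock: 19.02
eef_pos: [0.4841, 0.1976, 0.0951]
force: [3.0, -0.8, 18.4]
```

```bash
python3 -m handwheel '[[0,0,0.01,0],[0,0,0,0]]'|sed -n '2p;4p'; python3 -m handwheel '[[0,0,0.01,0],[0,0,0,0]]'|sed -n '1,2p;4p'
```

```text
eef_pos: [0.4846, 0.1977, 0.0936]
force: [3.4, -2.1, 23.5]
clock: 19.52
eef_pos: [0.4851, 0.1977, 0.0922]
force: [3.3, -2.9, 29.5]
```

```bash
python3 -m handwheel '[[0,0,-0.05,0],[0,0,-0.07,0],[0,0,-0.08,0],[0,0,-0.08,0],[0,0,-0.08,0],[0,0,-0.08,0],[0,0,-0.08,0],[0,0,-0.08,0],[0,0,-0.06,0],[0,0,0,0],[0,0,0,0]]'; python3 - <<'E'
from h import *
t,s=grab("top"),grab("side")
cv2.imwrite("pics/g5.png",np.hstack([crop(t,195,150,85,110,5),crop(s,225,150,75,110,5)]))
E
```

```text
clock: 20.9
eef_pos: [0.4818, 0.1972, 0.2215]
orientation: [-179.9, 0.0, 89.4]
force: [-1.0, 0.0, -0.3]
finger_gap: 0.0006
gripper_force: 0.0
```

View pics/g5.png

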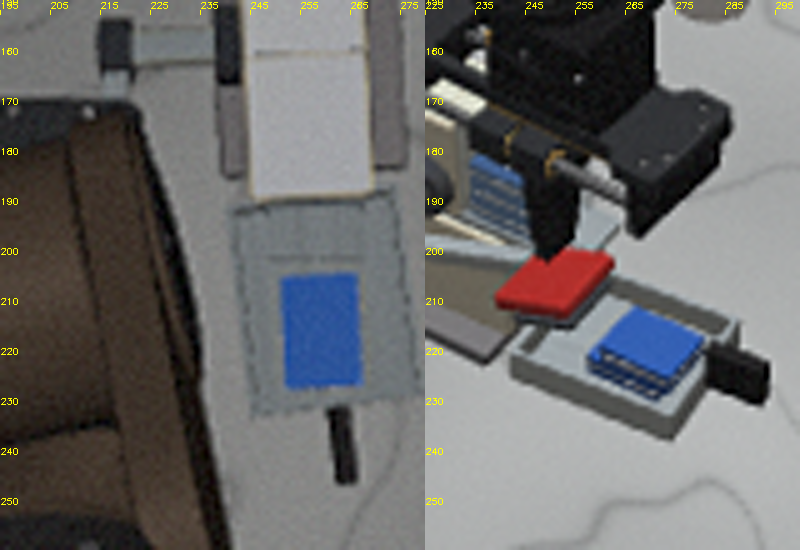

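Cassette 2 lies flat on cassette 1 inside the dish (top (259,216)), and the magazine shows three left. For stroke 3 the last part goes slower, so the third one lands gently.

```bash
python3 -m handwheel '[[0,0,0.05,0],[0,0,0.05,0],[0,0,0.05,0],[0,0,0.05,0],[0,0,0.05,0],[0,0,0.05,0],[0,0,0.05,0],[0,0,0.05,0],[0,0,0.05,0],[0,0,0.05,0],[0,0,0.04,0],[0,0,0.02,0]]'|sed -n '1,2p;4p'; python3 -m handwheel '[[0,0,0.01,0],[0,0,0.01,0],[0,0,0.005,0],[0,0,0.005,0],[0,0,0.005,0],[0,0,0.005,0],[0,0,0.005,0],[0,0,0.005,0],[0,0,0.005,0],[0,0,0.005,0],[0,0,0.005,0],[0,0,0,0]]'|sed -n '1,2p;4p'
```

```text
clock: 22.5
eef_pos: [0.4835, 0.1975, 0.1108]
force: [3.3, -2.0, 17.1]
clock: 24.0
eef_pos: [0.4845, 0.1977, 0.0985]
force: [4.2, -0.4, 17.5]
```

```bash
python3 -m handwheel '[[0,0,0.005,0],[0,0,0.005,0],[0,0,0.005,0],[0,0,0.005,0],[0,0,0.005,0],[0,0,0,0]]'|sed -n '1,2p;4p'
```

```text
clock: 24.75
eef_pos: [0.4846, 0.1977, 0.0938]
force: [3.5, -1.5, 22.2]
```

```bash
python3 -m handwheel '[[0,0,0.005,0],[0,0,0.005,0],[0,0,0,0],[0,0,0,0]]'|sed -n '1,2p;4p'
```

```text
clock: 25.25
eef_pos: [0.4851, 0.1978, 0.0924]
force: [3.6, -2.0, 28.8]
```

Stop felt again. I'll raise the lever fully and lift clear.

```bash
python3 -m handwheel '[[0,0,-0.05,0],[0,0,-0.07,0],[0,0,-0.08,0],[0,0,-0.08,0],[0,0,-0.08,0],[0,0,-0.08,0],[0,0,-0.08,0],[0,0,-0.08,0],[0,0,-0.1,0],[0,0,-0.1,0],[0,0,-0.1,0],[0,0,0,0]]'; python3 - <<'E'
from h import *
t,s=grab("top"),grab("side")
cv2.imwrite("pics/g6.png",np.hstack([crop(t,195,150,85,110,5),crop(s,225,150,75,110,5)]))
E
```

```text
clock: 26.75
eef_pos: [0.4824, 0.1974, 0.2705]
orientation: [179.9, -0.0, 89.4]
force: [-0.1, 0.3, 0.2]
finger_gap: 0.0006
gripper_force: 0.0
```

View pics/g6.png

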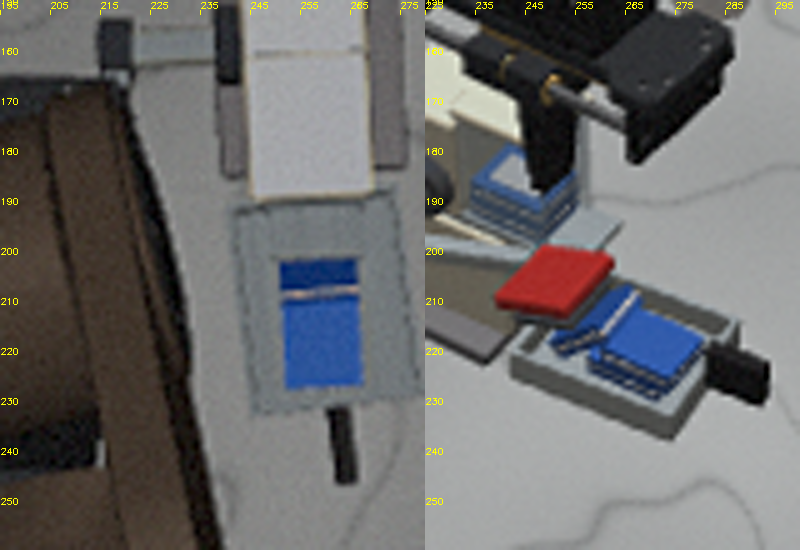

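All three cassettes are in the dish; the third leans on the stack at top (259,205). Two remain in the magazine, the lever is up, and the gripper is clear.

```bash
python3 -c "
from plant import robot
print(robot.hand_in())"
```

```text
the job is handed in; nothing more can be done
None
```

I handed the job in at about 27 s: three cassettes are in the dish under the mouth (the third leans on the other two), two are still in the magazine, the lever is back up, and the highest lever force I read was 33 N; I moved nothing near the bottles or jar but took no last picture of them.

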